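# Set the flower stem trimmer to its longest cut

### The job

Set the stem trimmer on the flower-arranging table to its longest cut: slide the length selector, the wide rectangular bar grip on top of the machine, all the way to its end stop at the carrying-handle end. Leave the round transport-lock knob in the slot beside it where it is, and let go of the machine.

Things in the scene. Friction and masses are not known exactly. Their poses are not given: they have to be found in the camera images.
- trimmer: the stem trimmer, a grey metal machine bolted to the table, 170 mm (x) by 310 mm (y), flat deck 65 mm above the table. Origin: centre of its underside. A bent steel-bar carrying handle sticks out level 40 mm from its +y end face; at the -y end a white feed head, 40 mm long, stands 18 mm above the deck, over a steel funnel. Two slots run along y, 85 mm apart
- length_selector (a joint): length selector slide, in m: 0 at the feed-head end of its slot, 0.11 at the end stop at the carrying-handle end; it slides stiffly (about 3 N, a little more when moved fast) and stays where it is left
- bar_grip (a point): centre of the length selector's grip: a black upright rectangular bar, 40 mm across the slot (x), 20 mm thick along the slot (y), 36 mm high; the deck lies 20 mm below this point. It slides along its y; +y points to the carrying handle, z up. At joint 0 it is 80 mm from the feed head, at 0.11 it is 80 mm from the deck's handle-end edge. The end stops are 3 mm high
- knob_grip (a point): centre of the transport-lock grip, to be left as found: a black round knob, 28 mm in diameter, 34 mm high (its top 16 mm above this point), anywhere along the parallel slot 85 mm to the +x side of the selector's slot; it slides as easily as the selector. Same axes

How it is judged:
At the end, for the whole second after the job is handed in: the length selector stands within 10 mm of its end stop at the carrying-handle end, at rest, and the round transport-lock knob is within 10 mm of where it was found (value of joint length_selector above 0.1 m and velocity of joint length_selector below 0.01 m/s and distance of knob_grip from where it was at the start of the episode below 0.01 m); the robot touches nothing.
It fails at once if the round transport-lock knob was shifted by more than 10 mm (distance of knob_grip from where it was at the start of the episode above 0.01 m).
It also fails if it takes over 30 s, if anything falls off the work surface, if the arm or the gripper's body presses on something with over 40 N, if the wrist force passes 120 N, or if a joint passes its speed limit or range.

### The arm

A 6-joint arm with a two-finger parallel gripper is mounted at the origin on the work surface. World frame = base frame: x ahead of the robot, y to its left, z up, the work surface at z = 0. Lengths are in m, angles in rad, forces in N, time in s.
With the tool pointing down it reaches from about 0.225 to 0.875 m from the base axis. Payload 3.4 kg.
Tool frame: the origin (TCP) lies midway between the tips of the shut fingers; the grasp point (between the pads) lies 19 mm behind it (manip.grip_point_offset is the distance from the TCP to the grasp point, in m); z points along the fingers, y is the line along which they close (so a half turn about z gives the same grasp; the last joint's range is limited). The gripper opens to 85 mm and grips with 20 to 120 N. Pads are 22 mm wide; open, the fingers measure 114 mm over their backs; the gripper's body (76 mm by 85 mm) begins 54 mm behind the grasp point. The pads swing forward as they close: fully open they stand 13 mm farther back than shut.
Start: joints at [1.175, 0.276, 1.505, -0, 1.361, -0.121], TCP at [0.156, 0.553, 0.231] pointing down, gripper open.
Joint ranges: [-2.89, 2.89], [-0.75, 2.08], [0.22, 2.7], [-1.18, 4.32], [0.11, 2.71], [-2.7, 2.7]. Speed limits (rad/s): [2.57, 2.57, 3.14, 3.14, 3.14, 3.14].

### API

Orientations are given as a unit quaternion [w, x, y, z].
In Python, from rig import manip gives the robot as it stands.
- The arm moves only by the shell command python3 -m handwheel 'ROWS' [FORCE]. ROWS is JSON, a list of rows, each an object with "translation": the shift along the tool's x, y, z in m, a list of three; "angular": the turn, a rotation vector about the tool's x, y, z in degrees, a list of three; "hand": the closure, from 0 (fully open) to 1 (shut). A call has 1 to 10 rows; each row shifts and turns the commanded pose from where the row before left it, along the tool's axes as they then stand; what a row does not reach is not made up. A row lasts 1/12 s, in which the tool goes at most 41.7 mm and 7.16 degrees, less where a joint would pass 70% of its speed; a pose out of reach is approached as far as the arm can. A call with a gripper value outside its range is refused whole. The fingers move at their own pace and stop on an object; FORCE is the grip in N (left out, the last holds). Time passes only in rows, so rows that do not move let the fingers close. It gives the time, the measured TCP pose, the force, the opening and the grip force at its end, in the units of the state.
- manip.get_state(): the state, without advancing time (a new reading comes with each control period).
- manip.get_image(name): name is "scene" or "top"; returns the picture (400x640x3 uint8, red, green, blue); there is no depth.
- manip.camera_info(name): a dict with "camera_matrix" (3x3 intrinsics, pixels), "eye" and "orientation" of the camera in the world. Camera axes: x right, y down, z forward; pixel columns grow to the right and rows downward; lengths in m; the calibration is good to about 2 mm. A picture is of the moment at which its call begins. camera_info takes no time and is no camera call.
- manip.sign_off(): hands the job in; it is judged then, once.
The state is a dict: "clock": time; "qpos": joint angles; "qd": joint speeds; "effort": joint torques, N m; "position": TCP position; "ee_rot": TCP orientation; "contact_force": force on the tool from outside, world axes, zero at the start; "moment": the same for the moment, N m; "width": finger opening in m; "gripper_force": force on a finger pad.
Only numpy, scipy, OpenCV 4.12 (cv2) and the standard library are available. Lean on these libraries where they do the work, as an engineer would, in place of code of your own. Each camera call takes 0.05 s, during which the arm holds its last target. There are 200 camera calls.

## Working session

There is one attempt and no reset: what is moved stays moved. The work goes in short steps, Python scripts to look and compute and a shell command to move; the robot and the scene stay as the last step left them, time stands still between calls to the robot, and variables do not carry over. Pictures are saved under pics/ and viewed, at most 10 in all, crops included, and the job is handed in when it is done.

```bash
mkdir -p pics
python3 - <<'E'
from rig import manip
import cv2
for n in("scene","top"):
    cv2.imwrite(f"pics/{n}0.png",manip.get_image(n)[:,:,::-1]); i=manip.camera_info(n); print(n,i)
print(manip.get_state())
E
```

```text
scene {'camera_matrix': array([[377.17769802,   0.        , 319.89419649],
       [  0.        , 377.17769802, 200.17616846],
       [  0.        ,   0.        ,   1.        ]]), 'eye': array([ 1.06585808, -0.19772343,  0.44697226]), 'orientation': array([-0.42089378,  0.74761369,  0.44693735, -0.25331642])}
top {'camera_matrix': array([[493.71912211,   0.        , 325.71970619],
       [  0.        , 493.71912211, 191.91611722],
       [  0.        ,   0.        ,   1.        ]]), 'eye': array([0.4669785 , 0.06336482, 0.74144649]), 'orientation': array([-0.0606333 ,  0.70507648, -0.70292594,  0.07131544])}
{'clock': 0.1, 'qpos': array([ 1.17499003e+00,  2.76525031e-01,  1.50604356e+00,  6.57247138e-06,
        1.36069983e+00, -1.20974003e-01]), 'qd': array([-5.48965088e-04, -2.35428810e-03, -2.26532175e-03,  4.40246801e-05,
        7.71186208e-04,  1.15607557e-03]), 'effort': array([ 2.10058373e-03, -4.17704058e+01, -2.46406764e+01, -1.14074899e-04,
        5.86776267e-03,  2.63137019e-05]), 'position': array([0.15584515, 0.55296907, 0.23051529]), 'ee_rot': array([-2.17206733e-04,  1.36984713e-01,  9.90572807e-01, -8.09247846e-04]), 'contact_force': array([ 0.3305433 , -0.05449495, -0.59945089]), 'moment': array([-0.02855884, -0.01096699, -0.01226548]), 'gripper_force': 0.0, 'width': 0.0855400557892362}
```

View pics/top0.png

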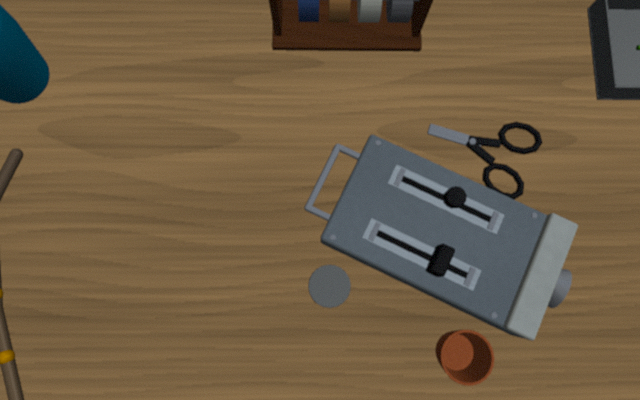

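View pics/scene0.png

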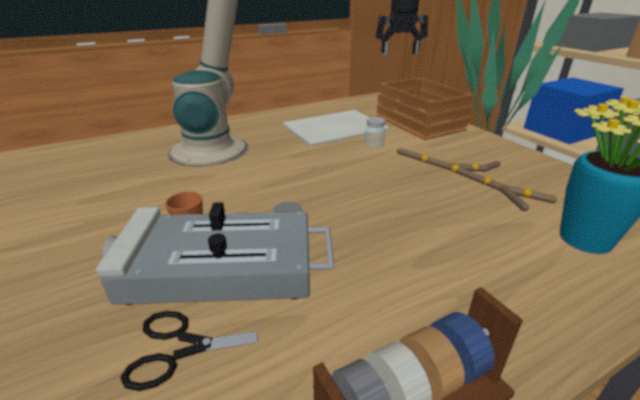

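The top view shows the handle end at left (~(330,185)) and the feed head at right. The bar grip is at ~(441,260) and the round knob at ~(455,197). I'll enlarge it.

```bash
cat > h.py <<'E'
import numpy as np
from scipy.spatial.transform import Rotation as R
from rig import manip
def px(n,u,v,z):
    i=manip.camera_info(n);w,a,b,c=i["orientation"]
    d=R.from_quat([a,b,c,w]).as_matrix()@np.linalg.inv(i["camera_matrix"])@[u,v,1]
    return i["eye"]+d*(z-i["eye"][2])/d[2]
E
python3 - <<'E'
import cv2
a=cv2.imread("pics/top0.png")[130:280,315:515]
cv2.imwrite("pics/c0.png",cv2.resize(a,None,fx=4,fy=4,interpolation=cv2.INTER_CUBIC))
E
```

```text
(no output)
```

View pics/c0.png

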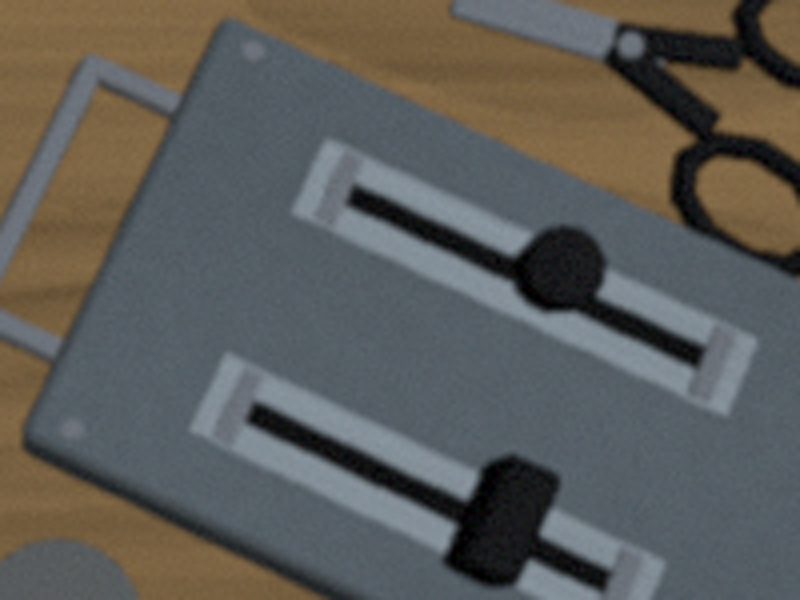

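```bash
cat > m.py <<'E'
from h import *
c=lambda u,v,z:px("top",315+u/4-.4,130+v/4-.4,z)
A,B=c(230,20,.065),c(28,440,.065)
s0,s1=c(250,412,.065),c(612,580,.065); k0,k1=c(350,195,.065),c(704,355,.065)
yd=(s0-s1)+(k0-k1); yd/=np.linalg.norm(yd)
bar=c(502,520,.085); knob=c(561,268,.085)
xd=np.cross(yd,[0,0,1])
print("yd",yd,"edge dir",(A-B)/np.linalg.norm(A-B),"deckw",np.linalg.norm(A-B),"slotlen",np.linalg.norm(s0-s1))
print("bar",bar,"knob",knob,"perp",(knob-bar)@xd,"slotperp",(s0-bar)@xd,(s1-bar)@xd)
e=((A+B)/2-bar)@yd; print("bar->edge",e,"travel",e-.08, "slot end to edge",((A+B)/2-s0)@yd)
st=manip.get_state();w,a,b,cc=st["ee_rot"];M=R.from_quat([a,b,cc,w]).as_matrix()
print(M)
ty=np.array(yd); ang=np.degrees(np.arctan2(M[:,0]@ty,M[:,1]@ty)); print("turn about tool z to align y with yd:",-ang)
print("tool-frame delta to bar",M.T@(bar-st["position"]))
E
python3 m.py
```

```text
yd [0.42053511 0.90727627 0.        ] edge dir [ 0.90245572 -0.43078264  0.        ] deckw 0.1662951117002111 slotlen 0.13460889348517394
bar [ 0.50062438 -0.09807401  0.085     ] knob [ 0.58545184 -0.12167878  0.085     ] perp 0.08688857347457404 slotperp 0.0003077427165312498 0.0001542264522823229
bar->edge 0.15302456128154365 travel 0.07302456128154365 slot end to edge 0.06414061784421388
[[-9.62470282e-01  2.71386312e-01 -6.52027335e-04]
 [ 2.71387015e-01  9.62469067e-01 -1.54372982e-03]
 [ 2.08608999e-04 -1.66274582e-03 -9.99998596e-01]]
turn about tool z to align y with yd: 9.121568930562516
tool-frame delta to bar [-0.50855476 -0.5327985   0.14629532]
```

```bash
python3 -m handwheel '[{"translation":[0,0,0],"angular":[0,0,4.5],"hand":0.3},{"translation":[0,0,0],"angular":[0,0,4.6],"hand":0.3},{"translation":[-0.03,-0.022,0],"angular":[0,0,0],"hand":0.3},{"translation":[-0.03,-0.022,0],"angular":[0,0,0],"hand":0.3},{"translation":[-0.03,-0.022,0],"angular":[0,0,0],"hand":0.3},{"translation":[-0.03,-0.022,0],"angular":[0,0,0],"hand":0.3},{"translation":[-0.03,-0.022,0],"angular":[0,0,0],"hand":0.3},{"translation":[-0.03,-0.022,0],"angular":[0,0,0],"hand":0.3},{"translation":[-0.03,-0.022,0],"angular":[0,0,0],"hand":0.3},{"translation":[-0.03,-0.022,0],"angular":[0,0,0],"hand":0.3}]' 30
python3 -m handwheel '[{"translation":[-0.03,-0.022,0],"angular":[0,0,0],"hand":0.3},{"translation":[-0.03,-0.022,0],"angular":[0,0,0],"hand":0.3},{"translation":[-0.03,-0.022,0],"angular":[0,0,0],"hand":0.3},{"translation":[-0.03,-0.022,0],"angular":[0,0,0],"hand":0.3},{"translation":[-0.03,-0.022,0],"angular":[0,0,0],"hand":0.3},{"translation":[-0.03,-0.022,0],"angular":[0,0,0],"hand":0.3},{"translation":[-0.03,-0.022,0],"angular":[0,0,0],"hand":0.3},{"translation":[-0.03,-0.022,0],"angular":[0,0,0],"hand":0.3},{"translation":[-0.03,-0.022,0],"angular":[0,0,0],"hand":0.3},{"translation":[0,0,0],"angular":[0,0,0],"hand":0.3}]'
python3 m.py | tail -5
```

```text
clock: 0.93
position: [0.3, 0.2911, 0.2311]
ee_rot: [-0.0, 0.215, 0.977, -0.0]
contact_force: [1.4, -0.2, -0.4]
width: 0.0596
gripper_force: 0.0
clock: 1.77
position: [0.4652, -0.006, 0.231]
ee_rot: [0.002, 0.218, 0.976, -0.002]
contact_force: [0.6, -0.5, 0.7]
width: 0.0598
gripper_force: 0.0
[[-0.90516509  0.42505227  0.00259555]
 [ 0.42504091  0.90516531 -0.00399703]
 [-0.00404835 -0.00251476 -0.99998864]]
turn about tool z to align y with yd: -0.2850965190232822
tool-frame delta to bar [-0.07058483 -0.06797745  0.14641547]
```

```bash
python3 -m handwheel '[{"translation":[-0.024,-0.023,0],"angular":[0,0,0],"hand":0.3},{"translation":[-0.024,-0.023,0],"angular":[0,0,0],"hand":0.3},{"translation":[-0.023,-0.022,0],"angular":[0,0,0],"hand":0.3},{"translation":[0,0,0.03],"angular":[0,0,0],"hand":0.3},{"translation":[0,0,0.03],"angular":[0,0,0],"hand":0.3},{"translation":[0,0,0.02],"angular":[0,0,0],"hand":0.3},{"translation":[0,0,0],"angular":[0,0,0],"hand":0.3},{"translation":[0,0,0],"angular":[0,0,0],"hand":0.3}]'
python3 m.py | tail -2
python3 - <<'E'
import cv2,numpy as np
from rig import manip
b=manip.get_image("scene")[140:300,90:340,::-1]
cv2.imwrite("pics/c1.png",cv2.resize(b,None,fx=3.2,fy=3.2,interpolation=cv2.INTER_CUBIC))
E
```

```text
clock: 2.43
position: [0.4967, -0.0912, 0.1505]
ee_rot: [-0.002, 0.215, 0.977, 0.0]
contact_force: [0.8, 0.2, 0.5]
width: 0.0596
gripper_force: 0.0
turn about tool z to align y with yd: 0.0282515461707727
tool-frame delta to bar [-0.00667029 -0.00457507  0.06544201]
```

View pics/c1.png

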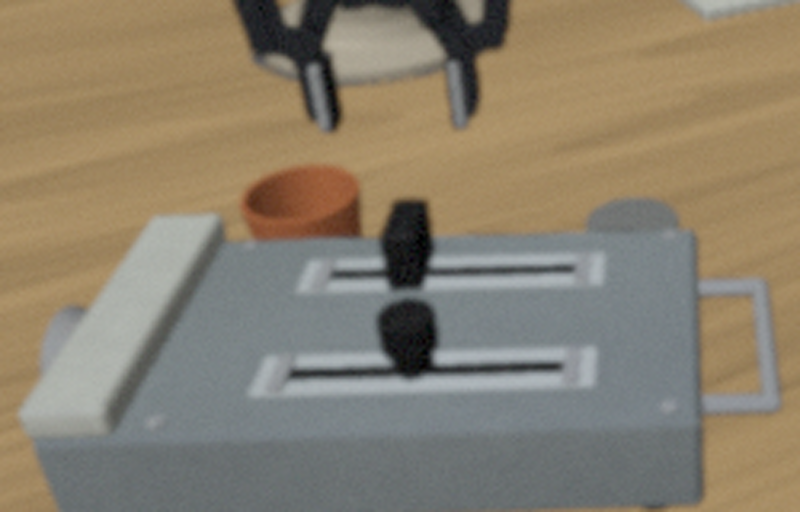

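The open fingers straddle the bar (fingers at x≈322 and 460, bar at ≈407 in the crop), and the knob stands clear in front. I'll descend and close.

```bash
python3 -m handwheel '[{"translation":[-0.006,-0.003,0.015],"angular":[0,0,0],"hand":0.3},{"translation":[0,0,0.02],"angular":[0,0,0],"hand":0.3},{"translation":[0,0,0.02],"angular":[0,0,0],"hand":0.3},{"translation":[0,0,0.018],"angular":[0,0,0],"hand":0.3},{"translation":[0,0,0],"angular":[0,0,0],"hand":0.3},{"translation":[0,0,0],"angular":[0,0,0],"hand":1},{"translation":[0,0,0],"angular":[0,0,0],"hand":1},{"translation":[0,0,0],"angular":[0,0,0],"hand":1},{"translation":[0,0,0],"angular":[0,0,0],"hand":1},{"translation":[0,0,0],"angular":[0,0,0],"hand":1}]' 30
python3 m.py | tail -2
```

```text
clock: 3.32
position: [0.5032, -0.0975, 0.0802]
ee_rot: [0.002, 0.215, 0.977, -0.0]
contact_force: [-0.5, 0.5, 6.4]
width: 0.0195
gripper_force: 32.1
turn about tool z to align y with yd: 0.0029095173102509113
tool-frame delta to bar [ 0.0020634  -0.00160067 -0.00478154]
```

```bash
python3 -m handwheel '[{"translation":[0,0.008,0],"angular":[0,0,0],"hand":1},{"translation":[0,0.009,0],"angular":[0,0,0],"hand":1},{"translation":[0,0.009,0],"angular":[0,0,0],"hand":1},{"translation":[0,0.009,0],"angular":[0,0,0],"hand":1},{"translation":[0,0.009,0],"angular":[0,0,0],"hand":1},{"translation":[0,0.009,0],"angular":[0,0,0],"hand":1},{"translation":[0,0.007,0],"angular":[0,0,0],"hand":1},{"translation":[0,0.005,0],"angular":[0,0,0],"hand":1},{"translation":[0,0,0],"angular":[0,0,0],"hand":1}]'
python3 m.py | tail -1
python3 -m handwheel '[{"translation":[0,0.002,0],"angular":[0,0,0],"hand":1},{"translation":[0,0.002,0],"angular":[0,0,0],"hand":1},{"translation":[0,0.002,0],"angular":[0,0,0],"hand":1},{"translation":[0,0,0],"angular":[0,0,0],"hand":1}]'
python3 m.py | tail -1
```

```text
clock: 4.07
position: [0.5315, -0.0383, 0.0802]
ee_rot: [0.003, 0.215, 0.977, -0.0]
contact_force: [1.6, -0.8, 6.2]
width: 0.0193
gripper_force: 32.0
tool-frame delta to bar [ 0.00295347 -0.06719512 -0.00484482]
clock: 4.4
position: [0.5338, -0.0337, 0.0802]
ee_rot: [0.003, 0.215, 0.977, -0.001]
contact_force: [0.1, -2.9, 6.0]
width: 0.019
gripper_force: 32.0
tool-frame delta to bar [ 0.0030021  -0.07232763 -0.00479635]
```

```bash
python3 -m handwheel '[{"translation":[0,0.0015,0],"angular":[0,0,0],"hand":1},{"translation":[0,0.0015,0],"angular":[0,0,0],"hand":1},{"translation":[0,0,0],"angular":[0,0,0],"hand":1}]'
python3 m.py | tail -1
python3 -m handwheel '[{"translation":[0,0.0015,0],"angular":[0,0,0],"hand":1},{"translation":[0,0.0015,0],"angular":[0,0,0],"hand":1},{"translation":[0,0,0],"angular":[0,0,0],"hand":1}]'
python3 m.py | tail -1
```

```text
clock: 4.65
position: [0.535, -0.0311, 0.0802]
ee_rot: [0.003, 0.215, 0.977, -0.001]
contact_force: [0.8, -3.0, 5.8]
width: 0.0194
gripper_force: 32.0
tool-frame delta to bar [ 0.00303173 -0.0751902  -0.00477625]
clock: 4.9
position: [0.5363, -0.0284, 0.0802]
ee_rot: [0.003, 0.215, 0.977, -0.001]
contact_force: [0.5, -3.5, 5.2]
width: 0.0196
gripper_force: 32.0
tool-frame delta to bar [ 0.00309416 -0.07819998 -0.00477015]
```

```bash
python3 -m handwheel '[{"translation":[0,0.0015,0],"angular":[0,0,0],"hand":1},{"translation":[0,0.0015,0],"angular":[0,0,0],"hand":1},{"translation":[0,0,0],"angular":[0,0,0],"hand":1}]'
python3 m.py | tail -1
python3 - <<'E'
import cv2
from rig import manip
b=manip.get_image("scene")[140:300,90:340,::-1]
cv2.imwrite("pics/c2.png",cv2.resize(b,None,fx=3.2,fy=3.2,interpolation=cv2.INTER_CUBIC))
E
```

```text
clock: 5.15
position: [0.5364, -0.0281, 0.0802]
ee_rot: [0.002, 0.214, 0.977, -0.003]
contact_force: [-3.1, -10.3, 7.3]
width: 0.0193
gripper_force: 32.3
tool-frame delta to bar [ 0.00321455 -0.07859947 -0.00437161]
```

View pics/c2.png

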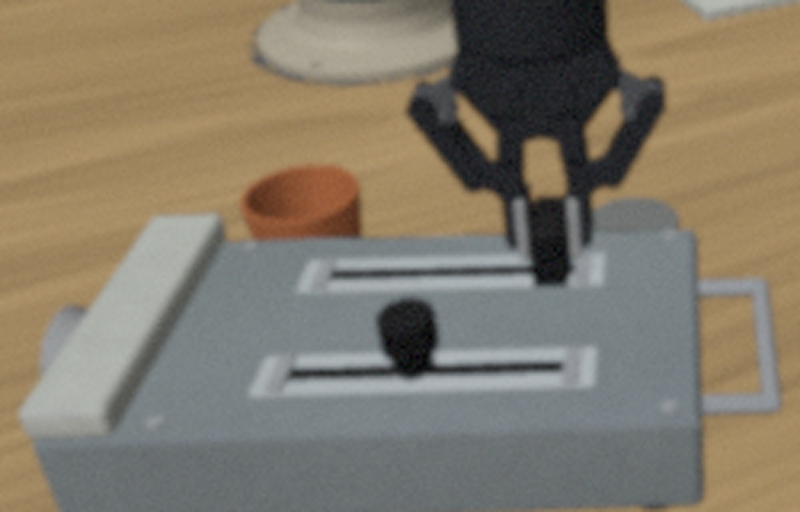

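The bar (≈(552,240)) is now against the handle-end stop: force jumped to 10 N and the motion stalled. The knob is unmoved at (407,338). I'll relieve the push slightly, open part-way so the fingers stay clear, and lift.

```bash
python3 -m handwheel '[{"translation":[0,-0.002,0],"angular":[0,0,0],"hand":1},{"translation":[0,0,0],"angular":[0,0,0],"hand":0.4},{"translation":[0,0,0],"angular":[0,0,0],"hand":0.4},{"translation":[0,0,0],"angular":[0,0,0],"hand":0.4},{"translation":[0,0,0],"angular":[0,0,0],"hand":0.4},{"translation":[0,0,-0.02],"angular":[0,0,0],"hand":0.4},{"translation":[0,0,-0.03],"angular":[0,0,0],"hand":0.4},{"translation":[0,0,-0.04],"angular":[0,0,0],"hand":0.4},{"translation":[0,0,-0.03],"angular":[0,0,0],"hand":0.4},{"translation":[0,0,0],"angular":[0,0,0],"hand":0.4}]'
python3 - <<'E'
import cv2
from rig import manip
b=manip.get_image("scene")[140:300,90:340,::-1]
cv2.imwrite("pics/c3.png",cv2.resize(b,None,fx=3.2,fy=3.2,interpolation=cv2.INTER_CUBIC))
E
```

```text
clock: 6.03
position: [0.5385, -0.0265, 0.2047]
ee_rot: [0.006, 0.215, 0.977, 0.0]
contact_force: [0.2, 0.0, 0.7]
width: 0.0512
gripper_force: 0.0
```

View pics/c3.png

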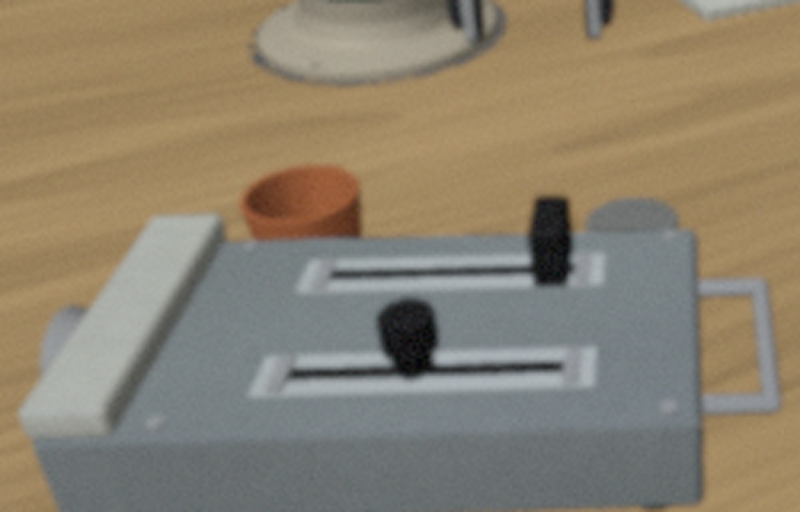

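The bar stayed at (551,240), against the handle-end stop. The knob is still at (407,338), and the gripper is clear.

```bash
python3 -c "
from rig import manip
print(manip.sign_off())"
```

```text
the job is handed in; nothing more can be done
None
```

The length selector is at its end stop at the carrying-handle end, the transport-lock knob looks unmoved in the camera images, the gripper is clear of the machine, and the job is handed in; no verdict was returned.

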